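Flag the square jar and hold the parts carousel

TASK

The square jar on the parts carousel needs refilling: hang the loose metal saddle tag astride the little rail outside that jar and let the tag go, and only then turn the carousel until the square jar stands at the front pointer pin. Finish holding on to the carousel's centre handle, keeping it still there with the tag still hanging; do not let go at the end. Leave the other things on the bench where they are.

Things in the scene. Friction and masses are not known exactly. Their poses are not given: they have to be found in the camera images.
- carousel_base: Fixed black foot of the parts carousel; its place and yaw vary. Origin: on the upright turning axis, at bench height; z up. A dark 30 mm wide tongue sticks out along its -x axis and carries the front pointer: an upright steel pin, 16 mm thick, 160 mm from the axis, its top 42 mm above the bench.
- carousel: Grey disc, 270 mm across, turning endlessly either way on the foot (bearing friction 0.06 N m: it stays where it is left). Origin: on the axis, 18 mm above the bench; disc top at 28 mm; z up. Four fixed jars with white lids stand at 90 degree steps, the square one along -x, three round ones (53 mm wide). A steel rail stands outside each jar. Axes parallel to carousel_base's: square jar is at the pointer.
- square_jar_lid (a point): Centre of the top of the square jar's lid, 66 mm from the turning axis, 88 mm above the bench (the round lids are as high). The only square jar: clear 50 mm body, white 53 mm square lid, fixed on the disc. Axes as carousel; its rail stands on its -x side.
- square_jar_rail (a point): Middle of the square jar's rail, on the bar's centre line, 80 mm above the bench, 118 mm from the axis. The bar is level, 8 mm thick, lies along this point's y axis (tangent to the disc); its two 8 mm end posts are 74 mm apart (centres). -x points outwards, z up. The square lid begins 25 mm inward of the bar's centre line.
- carousel_handle (a point): Centre of the black bar grip on top of the carousel's 22 mm centre column, on the turning axis, 145 mm above the bench. The grip turns with the disc: 56 mm long along x, 16 mm thick along y, 34 mm high (128 to 162 mm above the bench). Axes parallel to carousel. Take it from above across its 16 mm thickness.
- tag: Loose saddle of bent aluminium (50 to 100 g), an upside-down U on its two legs, left or right of the carousel. Origin: between the feet, underside; z up. Channel along y, 16 mm wide; legs 4 mm thick, 40 mm along y, 36 mm high; roof top 40 mm up. On it a grey grip tab, 10 mm along x, 24 mm along y, 40 to 74 mm above the origin: take it from above across the 24 mm. Either way round is the same.
- tag_crease (a point): Middle of the underside of the tag's roof, 36 mm above tag's origin; it lies on top of the bar (4 mm above the bar's centre line) when the tag hangs. Axes as tag.
- spool: Bystander: black wire spool standing on end, 54 mm wide, 48 mm high. Origin: centre of its underside.
- pliers: Bystander: pliers with red grips lying flat, about 150 mm long, 13 mm high. Origin near the pivot.
- cutters: Bystander: side cutters with red grips lying flat, about 125 mm long, 13 mm high. Origin near the pivot.
- strippers: Bystander: wire strippers with red grips lying flat, about 170 mm long, 13 mm high. Origin near the pivot.
- screwdriver: Bystander: screwdriver lying flat, 170 mm long. Origin: its middle, on the bench.
- flux_bottle: Bystander: small bottle standing, 40 mm wide, 85 mm high. Origin: centre of its underside.
- parts_cup: Bystander: small white open cup, 60 mm wide, 35 mm high. Origin: centre of its underside.
Not all that is in view belongs to the job. Leave any green, orange or yellow look-alike of the tag alone.

How it is judged:
By the outcome, as a careful person would: the job done as asked, in the order asked, and still so for the second after the job is handed in, while the arm keeps its last pose, push and grip.
It also fails if it takes over 72 s, if anything falls off the work surface, if the arm or the gripper's body presses on something with over 40 N, if the wrist force passes 120 N, or if a joint passes its speed limit or range.

ROBOT

A 6-joint arm with a two-finger parallel gripper is mounted at the origin on the work surface. World frame = base frame: x ahead of the robot, y to its left, z up, the work surface at z = 0. Lengths are in m, angles in degrees, forces in N, time in s.
With the tool pointing down it reaches from about 0.35 to 0.875 m from the base axis. Payload 4.2 kg.
Tool frame: the origin (TCP) lies at the centre of the arm's flange, where the gripper is bolted on; the fingertips stand 182 mm ahead of it and the grasp point (between the pads) lies 164 mm ahead of it (r.nose_length is the distance from the TCP to the fingertips, in m); z points along the fingers, y is the line along which they close (so a half turn about z gives the same grasp; the last joint's range is limited). The gripper opens to 87 mm and grips with 3 to 60 N. Pads are 19 mm wide; open, the fingers measure 117 mm over their backs; the gripper's body (75 mm by 190 mm) begins 51 mm behind the grasp point.
Start: joints at [-61.329, 22.042, 0.453, 0, -68.411, -14.817], TCP at [0.15, -0.607, 0.405] pointing down, gripper open.
Joint ranges: [-179.83, 179.83], [-69.29, 118.12], [-61.27, 80.66], [-181.25, 117.63], [-171.15, -9.14], [-177.46, 177.46]. Speed limits (degrees/s): [159.86, 159.86, 180, 180, 180, 180].

INTERFACE

Orientations are given as a 3x3 rotation matrix whose columns are the frame's x, y, z axes.
In Python, from station import r, vision gives the robot as it stands. The module is installed in compiled form; this text tells all that it offers.
- The arm moves only by the shell command python3 -m creep 'ROWS'. ROWS is JSON, a list of rows, each a list of 7 numbers: the opening, from -1 (shut) to 1 (fully open), then the shift along the tool's x, y, z in mm, then the turn, a rotation vector about the tool's x, y, z in degrees. A call has 1 to 8 rows; each row is the pose to reach, as a shift and turn from the pose commanded when the call began, along the tool's axes at that moment; what a row does not reach only later rows make up. A row lasts 1/12 s, in which the tool goes at most 41.7 mm and 7.16 degrees, less where a joint would pass 70% of its speed; a pose out of reach is approached as far as the arm can. A call with a gripper value outside its range is refused whole. The fingers move at their own pace and stop on an object; the grip force is fixed at half the most. Time passes only in rows, so rows that repeat a pose let the fingers close. It gives the time, the measured TCP pose, the force, the opening and the grip force at its end, in the units of the state.
- r.sense(): the state, without advancing time (a new reading comes with each control period).
- vision.capture(name): name is "side" or "top"; returns (picture, depth): 384x512x3 uint8, red, green, blue; 384x512 float32, m along the optical axis (not along the pixel's ray), 0 where there is no reading.
- vision.camera_model(name): a dict with "vertical_fov" (degrees; the focal length in pixels is half the picture's height over the tangent of half this angle, whatever the lens; pixels are square), "cx", "cy" (the principal point, pixels), "extrinsics" (4x4, takes a point from camera to world coordinates). Camera axes: x right, y down, z forward; pixel columns grow to the right and rows downward; lengths in m; the calibration is good to about 2 mm. A picture is of the moment at which its call begins. camera_model takes no time and is no camera call.
- r.finish_job(): hands the job in; it is judged then, once.
Trained networks look in the newest picture that a camera, given by its name, has taken for a name from the list of things; names that differ only in an ending like _2 or _b are one class to them, and where a whole thing is asked for, a point or a joint stands for the part that bears it (a point fixed in the world has none). Each returns a list of dicts, best first, with "conf" (0 to 1); they miss things now and then, are a little off and sometimes report something else, mostly with a low value. They report only what shows in the picture. A call takes as long as a camera call. They do not tell look-alikes from the thing itself.
- vision.find_in(camera, thing): "uv" ([column, row] in pixels, amid what is visible of it).
- vision.cut_out(camera, thing): "region" (384x512 bool, what is visible of it) and "uv" ([column, row] in pixels, amid what is visible of it).
The state is a dict: "time_s": time; "joints": joint angles; "joint_velocities": joint speeds; "effort": joint torques, N m; "tcp_pos": TCP position; "ee_rot": TCP orientation; "wrist_force": force on the tool from outside, world axes, zero at the start; "moment": the same for the moment, N m; "gripper_width": opening from 0.0 (shut) to 1.0 (fully open); "gripper_force": force on a finger pad.
Only numpy, scipy, OpenCV 4.12 (cv2) and the standard library are available. Lean on these libraries where they do the work, as an engineer would, in place of code of your own. Each camera call takes 0.05 s, during which the arm holds its last target. There are 200 camera calls.

## Working session

There is one attempt and no reset: what is moved stays moved. The work goes in short steps, Python scripts to look and compute and a shell command to move; the robot and the scene stay as the last step left them, time stands still between calls to the robot, and variables do not carry over. Pictures are saved under pics/ and viewed, at most 10 in all, crops included, and the job is handed in when it is done.

```bash
mkdir -p pics; cat > h.py <<'E'
from station import r, vision
import numpy as np, cv2
def cap(n):
    p,d=vision.capture(n); m=vision.camera_model(n)
    f=p.shape[0]/2/np.tan(np.radians(m["vertical_fov"])/2)
    v,u=np.mgrid[:384,:512]
    c=np.stack([(u-m["cx"])/f*d,(v-m["cy"])/f*d,d,np.ones_like(d)],-1)
    w=(c@np.array(m["extrinsics"]).T)[...,:3]; w[d==0]=np.nan
    return p,d,w
def save(n,p): cv2.imwrite("pics/"+n+".png",p[...,::-1])
E
python3 - <<'E'
from h import *
for n in("top","side"):
    p,d,w=cap(n); save(n+"0",cv2.resize(p,(800,600)))
    print(n,np.array(vision.camera_model(n)["extrinsics"]).round(3).tolist())
    for t in("tag","square_jar_lid","carousel_handle","square_jar_rail","carousel_base","carousel"):
        for x in vision.find_in(n,t)[:3]:
            u,v=np.round(x["uv"]).astype(int); print(t,round(x["conf"],2),u,v,w[v,u].round(3))
print(r.sense())
E
```

```text
top [[-0.023, -0.993, 0.119, 0.463], [-1.0, 0.024, 0.004, -0.007], [-0.007, -0.118, -0.993, 1.34], [0.0, 0.0, 0.0, 1.0]]
tag 0.76 368 240 [ 0.482 -0.304  0.039]
tag 0.72 392 209 [ 0.561 -0.363  0.073]
tag 0.62 363 273 [ 0.398 -0.28   0.071]
square_jar_lid 0.95 242 215 [0.55  0.026 0.132]
carousel_handle 0.97 242 216 [0.55  0.027 0.101]
square_jar_rail 0.81 239 216 [0.55  0.035 0.103]
square_jar_rail 0.6 150 260 [0.443 0.274 0.045]
carousel_base 0.66 244 216 [0.552 0.023 0.06 ]
carousel_base 0.25 414 198 [ 0.594 -0.443  0.011]
carousel 0.86 240 213 [0.553 0.03  0.161]
carousel 0.17 299 128 [ 0.796 -0.134  0.02 ]
side [[0.903, -0.253, 0.347, 0.132], [-0.429, -0.571, 0.699, -0.917], [0.021, -0.781, -0.625, 0.923], [0.0, 0.0, 0.0, 1.0]]
tag 0.67 235 316 [ 0.4   -0.287  0.04 ]
tag 0.67 251 180 [0.574 0.01  0.153]
tag 0.62 257 283 [ 0.484 -0.221  0.041]
square_jar_lid 0.96 257 185 [ 0.336 -0.504  0.571]
square_jar_lid 0.35 273 312 [ 0.475 -0.32   0.053]
carousel_handle 0.96 255 182 [0.62  0.08  0.085]
square_jar_rail 0.81 258 184 [0.621 0.064 0.088]
carousel_base 0.96 258 184 [0.621 0.064 
[... 214 characters left out ...]
110362e+01, -1.48168723e+01]), 'joint_velocities': array([-0.02451411,  0.0395734 ,  0.01517555, -0.02990589,  0.02252729,
       -0.00886875]), 'effort': array([ 2.58155851e-04, -3.90328538e+01,  1.87585902e+01,  4.22372147e+00,
        1.55617733e-02, -1.05379786e-05]), 'tcp_pos': array([ 0.14967251, -0.60678789,  0.40480006]), 'ee_rot': array([[-9.70911677e-01, -2.39437908e-01,  5.82315431e-05],
       [-2.39437913e-01,  9.70911674e-01, -7.97084226e-05],
       [-3.74524670e-05, -9.13326774e-05, -9.99999995e-01]]), 'wrist_force': array([0.43188589, 0.33522965, 0.64864818]), 'moment': array([-0.00040519,  0.00196376,  0.01452618]), 'gripper_force': 0.0, 'gripper_width': 0.9995238224949662}
```

View pics/top0.png

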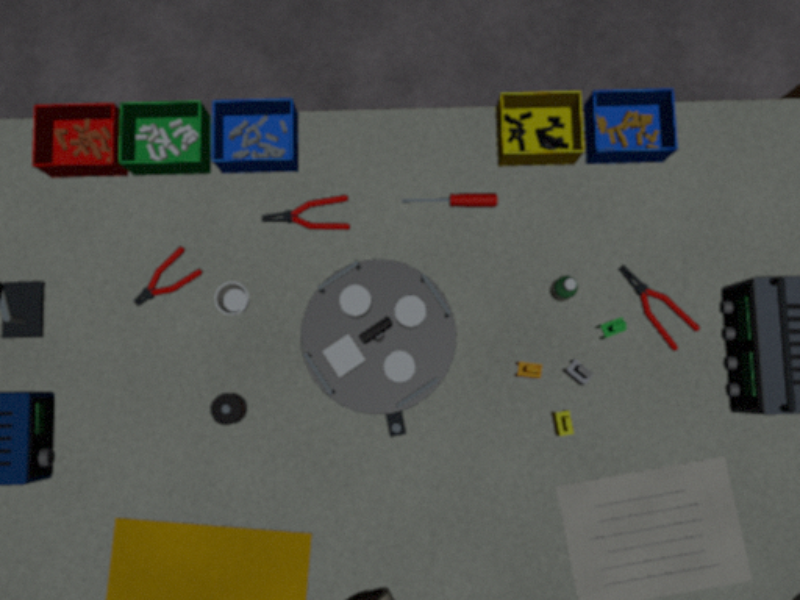

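View pics/side0.png

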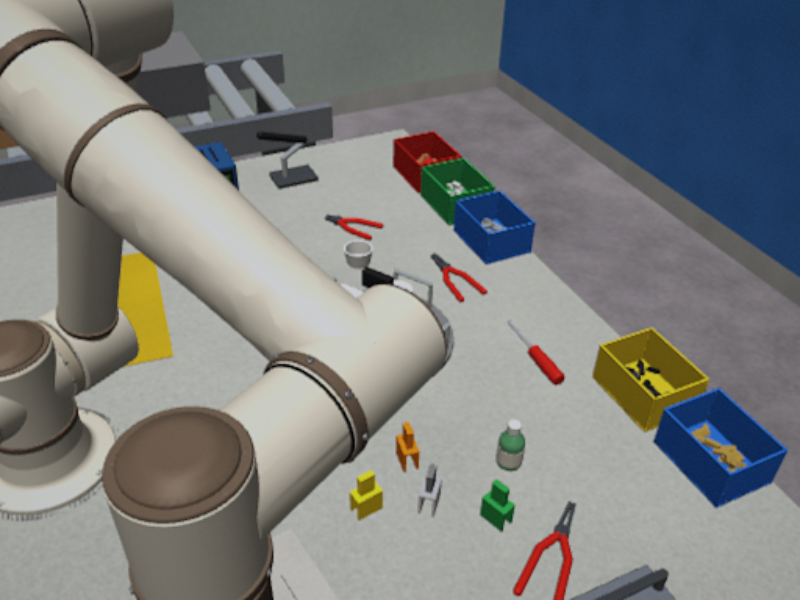

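The top view shows the grey tag at about (577,371) in the 800 px picture, between the orange, green and yellow look-alikes. The square jar is at (343,355), its rail runs (309,353)-(333,391), and the pointer is at (395,425). In the side view the arm hides the carousel. Next I'll measure these from the top view.

```bash
cat > m.py <<'E'
from h import *
def rect(P):
    (c,s,a)=cv2.minAreaRect((P*1000).astype(np.float32)); 
    return np.round(c,1),np.round(s,1),round(a,1)
def tag(p,w,c=(0.482,-0.304)):
    z=w[...,2]; n=np.hypot(w[...,0]-c[0],w[...,1]-c[1])<.034
    for lo,hi in((.03,.048),(.062,.085),(.03,.085)):
        P=w[n&(z>lo)&(z<hi)][:,:2]; print("tag",lo,hi,len(P),rect(P),(P.mean(0)*1000).round(1)) if len(P)>4 else 0
def car(p,w):
    x,y,z=np.moveaxis(w,-1,0); n=np.hypot(x-.55,y-.025)<.22
    P=w[n&(z>.022)&(z<.036)][:,:2]; (c,R)=cv2.minEnclosingCircle((P*1000).astype(np.float32)); print("disc",np.round(c,1),R)
    g=p.min(-1)
    H=w[n&(z>.135)&(z<.175)&(p.max(-1)<75)][:,:2]; print("handle",len(H),rect(H),(H.mean(0)*1000).round(1))
    L=(n&(z>.078)&(z<.1)&(g>120)).astype(np.uint8); k,lab,st,cen=cv2.connectedComponentsWithStats(L)
    for i in range(1,k):
        if st[i,4]>60:
            Q=w[lab==i]; print("lid",st[i,4],rect(Q[:,:2]),(Q.mean(0)*1000).round(1))
    R_=w[n&(z>.06)&(z<.1)&(np.hypot(x-c[0]/1000,y-c[1]/1000)>.105)]
    print("rails",(R_*1000).round(0)[:, :].tolist() if len(R_)<30 else len(R_))
    b=n&(z>.03)&(z<.06)&(np.hypot(x-c[0]/1000,y-c[1]/1000)>.145); print("pin",b.sum(),(w[b].mean(0)*1000).round(1) if b.any() else 0)
E
python3 - <<'E'
from m import *
p,d,w=cap("top"); tag(p,w); car(p,w)
c=vision.cut_out("top","tag")
for x in c[:4]:
    m=x["region"]; print(x["conf"],np.round(x["uv"]),p[m].mean(0).round())
a=cv2.resize(p[200:275,185:290],(798,570),interpolation=cv2.INTER_CUBIC); save("c1",a)
b=cv2.resize(p[200:275,320:425],(798,570),interpolation=cv2.INTER_CUBIC); save("t1",b)
E
```

```text
tag 0.03 0.048 91 (array([ 489. , -310.8]), array([41.2, 25.1]), 48.6) [ 488.3 -306.9]
tag 0.062 0.085 46 (array([ 488.9, -310.6]), array([23.9, 10.7]), 50.0) [ 488.8 -309.9]
tag 0.03 0.085 148 (array([ 489. , -310.8]), array([41.2, 25.1]), 48.6) [ 488.6 -307.7]
disc [547.5  28.4] 146.66835021972656
handle 165 (array([559.3,  31. ]), array([16.1, 55.3]), 32.4) [558.6  30.9]
lid 238 (array([614.2,  65.4]), array([45.4, 44.3]), 43.0) [614.5  65.2  87.5]
lid 243 (array([594.7, -26.5]), array([44.2, 44.4]), 88.2) [594.6 -25.5  87.8]
lid 324 (array([523.6,  85.4]), array([47.6, 46.8]), 33.4) [523.5  85.7  87.5]
lid 244 (array([503. ,  -5.5]), array([45.3, 43.6]), 43.7) [503.   -5.3  87.1]
rails 382
pin 19 [400.    3.3  41. ]
0.73 [299. 126.] [97. 42. 39.]
0.67 [338. 236.] [110.  84.  29.]
0.54 [366. 241.] [74. 76. 77.]
0.54 [392. 208.] [42. 96. 52.]
```

```bash
cat > g.py <<'E'
from h import *
import sys
def to(x,y,z,a):  # target TCP mm, direction of tool y (deg, mod 180)
    s=r.sense(); R=s["ee_rot"]; e=R.T@(np.array([x,y,z])-s["tcp_pos"]*1000)
    cur=np.degrees(np.arctan2(R[1,1],R[0,1])); t=-((a-cur+90)%180-90)
    print("shift",e.round(1),"turn z",round(t,2),"tilt",(R[:2,2]*57.3).round(2),"J",s["joints"].round(0),"tcp",(s["tcp_pos"]*1000).round(1),"F",s["wrist_force"].round(1),"w",round(s["gripper_width"],3),round(s["gripper_force"],1),"t",round(s["time_s"],2))
to(*map(float,sys.argv[1:]))
E
python3 g.py 489 -310.7 330 49
```

```text
shift [-400.4  206.2   74.8] turn z 54.86 tilt [ 0. -0.] J [-61.  22.   0.   0. -68. -15.] tcp [ 149.7 -606.8  404.8] F [-0.  -0.5  0.6] w 1.0 0.0 t 0.8
```

```bash
python3 -m creep '[[0,-35,18,0,0,0,6],[0,-70,36,0,0,0,12],[0,-105,54,0,0,0,18],[0,-140,72,0,0,0,24],[0,-175,90,0,0,0,30],[0,-210,108,0,0,0,36],[0,-245,126,0,0,0,42],[0,-270,138,0,0,0,46]]'; python3 g.py 489 -310.7 330 49
```

```text
time_s: 1.47
tcp_pos: [0.3806, -0.406, 0.4051]
ee_rot: [[-0.845, 0.534, 0.001], [0.534, 0.845, -0.0], [-0.001, 0.0, -1.0]]
wrist_force: [0.4, -0.1, -0.7]
gripper_width: 0.528
gripper_force: 0.0
shift [-40.6 138.5  75.2] turn z 8.69 tilt [ 0.05 -0.02] J [-30.  15.  -9.  -0. -65. -92.] tcp [ 380.6 -406.   405.1] F [ 0.4 -0.1 -0.7] w 0.528 0.0 t 1.47
```

```bash
python3 -m creep '[[0,-8,25,10,0,0,2],[0,-16,50,20,0,0,4],[0,-24,80,35,0,0,6],[0,-32,110,50,0,0,8],[0,-40,135,65,0,0,8.7],[0,-40.5,138.5,72,0,0,8.7],[0,-40.5,138.5,72,0,0,8.7],[0,-40.5,138.5,72,0,0,8.7]]'; python3 g.py 489 -310.7 226 49; python3 - <<'E'
from m import *
p,d,w=cap("side"); tag(p,w,(0.489,-0.311))
save("s1",cv2.resize(p[220:360,180:370],(798,588),interpolation=cv2.INTER_CUBIC))
E
```

```text
time_s: 2.13
tcp_pos: [0.4867, -0.3125, 0.3326]
ee_rot: [[-0.757, 0.653, -0.001], [0.653, 0.757, -0.0], [0.001, -0.001, -1.0]]
wrist_force: [-0.4, 0.6, 0.0]
gripper_width: 0.502
gripper_force: 0.0
shift [ -0.7   2.9 106.6] turn z 0.2 tilt [-0.06 -0.  ] J [ -17.   21.  -12.    0.  -57. -114.] tcp [ 486.7 -312.5  332.6] F [-0.4  0.6  0. ] w 0.502 0.0 t 2.13
tag 0.03 0.048 134 (array([ 484. , -311.5]), array([41.6, 24.3]), 49.5) [ 481.7 -317.1]
tag 0.062 0.085 62 (array([ 483.4, -312.4]), array([25.2, 10.3]), 46.6) [ 482.4 -313.9]
tag 0.03 0.085 221 (array([ 484. , -311.5]), array([41.6, 24.3]), 49.5) [ 481.6 -316.3]
```

View pics/s1.png

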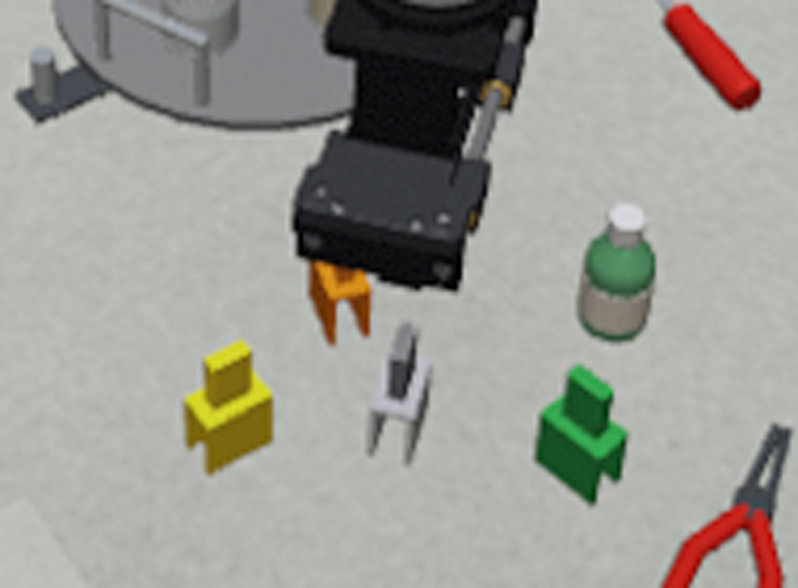

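The side crop shows the grey tag upright and undisturbed at (400,390), with the gripper above and behind it. The two cameras agree on it to 5 mm, so I'll descend to between the two estimates.

```bash
python3 -m creep '[[0,0,1,20,0,0,0],[0,0,1,40,0,0,0],[0,0,1,60,0,0,0],[0,0,1,78,0,0,0],[0,0,1,92,0,0,0],[0,0,1,101,0,0,0],[0,0,1,106,0,0,0],[0,0,1,106,0,0,0]]' && python3 -m creep '[[-1,0,0,0,0,0,0],[-1,0,0,0,0,0,0],[-1,0,0,0,0,0,0],[-1,0,0,0,0,0,0],[-1,0,0,0,0,0,0],[-1,0,0,0,0,0,0]]'; python3 g.py 489 -310.7 226 49
```

```text
time_s: 2.85
tcp_pos: [0.487, -0.3123, 0.2266]
ee_rot: [[-0.756, 0.655, -0.001], [0.655, 0.756, 0.0], [0.0, -0.0, -1.0]]
wrist_force: [0.1, 0.4, -0.2]
gripper_width: 0.499
gripper_force: 0.0
time_s: 3.35
tcp_pos: [0.4877, -0.3117, 0.2275]
ee_rot: [[-0.757, 0.654, 0.001], [0.654, 0.757, -0.001], [-0.001, 0.0, -1.0]]
wrist_force: [-0.8, 1.1, 3.3]
gripper_width: 0.269
gripper_force: 30.0
shift [-0.3  1.6  1.5] turn z 0.18 tilt [ 0.07 -0.03] J [ -17.   28.  -19.    0.  -43. -114.] tcp [ 487.7 -311.7  227.5] F [-0.8  1.1  3.3] w 0.269 30.0 t 3.35
```

```bash
python3 -m creep '[[-1,0,0,-15,0,0,0],[-1,0,0,-35,0,0,0],[-1,0,0,-60,0,0,0],[-1,0,0,-85,0,0,0],[-1,0,0,-110,0,0,0],[-1,0,0,-130,0,0,0],[-1,0,0,-142,0,0,0],[-1,0,0,-147,0,0,0]]'; python3 g.py 495.8 129.6 375 32.4
```

```text
time_s: 4.02
tcp_pos: [0.4875, -0.3117, 0.376]
ee_rot: [[-0.757, 0.654, 0.004], [0.654, 0.757, -0.001], [-0.004, 0.001, -1.0]]
wrist_force: [-0.3, -0.1, -0.6]
gripper_width: 0.274
gripper_force: 30.0
shift [282.3 339.3   0.5] turn z 16.77 tilt [ 0.21 -0.07] J [ -17.   19.   -9.    0.  -62. -114.] tcp [ 487.5 -311.7  376. ] F [-0.3 -0.1 -0.6] w 0.274 30.0 t 4.02
```

```bash
python3 -m creep '[[-1,12,14,0,0,0,1],[-1,30,36,0,0,0,3],[-1,50,60,0,0,0,5],[-1,72,86,0,0,0,8],[-1,94,113,0,0,0,11],[-1,115,138,0,0,0,14],[-1,132,158,0,0,0,16],[-1,142,171,0,0,0,16.8]]'; python3 g.py 495.8 129.6 375 32.4
```

```text
time_s: 4.68
tcp_pos: [0.4912, -0.0872, 0.3728]
ee_rot: [[-0.535, 0.845, -0.002], [0.845, 0.535, 0.001], [0.002, -0.001, -1.0]]
wrist_force: [-0.0, 0.0, -1.6]
gripper_width: 0.272
gripper_force: 30.0
shift [180.6 120.   -2.1] turn z -0.03 tilt [-0.11  0.03] J [   9.   11.  -20.   -0.  -59. -156.] tcp [491.2 -87.2 372.8] F [-0.   0.  -1.6] w 0.272 30.0 t 4.68
```

J6 would reach its limit at the rail, so I'll turn the tag half round, which is equivalent.

```bash
for i in 1 2 3; do python3 -m creep '[[-1,0,0,0,0,0,-7],[-1,0,0,0,0,0,-14],[-1,0,0,0,0,0,-21],[-1,0,0,0,0,0,-28],[-1,0,0,0,0,0,-35],[-1,0,0,0,0,0,-42],[-1,0,0,0,0,0,-49],[-1,0,0,0,0,0,-56]]' >/dev/null; done;  python3 g.py 495.8 129.6 375 32.4
```

```text
shift [-203.4  -81.4   -2.4] turn z -11.72 tilt [-0.14  0.01] J [  8.  11. -20.  -0. -59.  12.] tcp [491.4 -89.4 372.6] F [-0.4 -0.2 -0.8] w 0.271 30.0 t 6.68
```

```bash
python3 -m creep '[[-1,-15,-6,0,0,0,-1],[-1,-40,-16,0,0,0,-3],[-1,-70,-28,0,0,0,-6],[-1,-105,-42,0,0,0,-9],[-1,-140,-56,-1,0,0,-11],[-1,-170,-68,-2,0,0,-12],[-1,-192,-77,-2,0,0,-12],[-1,-203,-81,-2,0,0,-12]]';python3 -m creep '[[-1,0,0,0,0,0,0],[-1,0,0,0,0,0,0]]'>/dev/null;  python3 g.py 495.8 129.6 375 32.4
python3 - <<'E'
from m import *
for n in("top","side"):
    p,d,w=cap(n); x,y,z=np.moveaxis(w,-1,0)
    save(n+"2",cv2.resize(p[120:270,150:350] if n=="side" else p[180:270,160:280],(800,600),interpolation=cv2.INTER_CUBIC))
E
```

```text
time_s: 7.35
tcp_pos: [0.497, 0.1316, 0.3748]
ee_rot: [[0.537, -0.843, -0.001], [-0.843, -0.537, -0.0], [-0.001, 0.001, -1.0]]
wrist_force: [0.1, -0.4, -1.7]
gripper_width: 0.275
gripper_force: 30.0
shift [-1.   0.6 -0.1] turn z 0.0 tilt [-0.12 -0.06] J [ 33.  13. -18.  -0. -60.  -0.] tcp [496.8 129.1 374.9] F [ 0.3 -0.1 -1.2] w 0.271 30.0 t 7.52
```

View pics/side2.png

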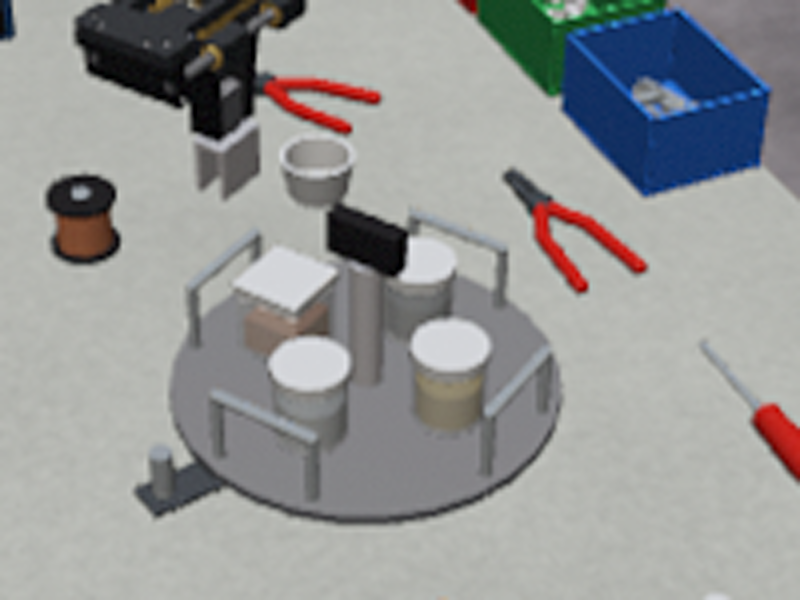

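The side picture shows the tag upright in the fingers at (228,160), over the square jar's rail (190,290)-(258,237) and parallel to it. I'll measure the tag and rail with this one camera.

```bash
cat > q.py <<'E'
from m import *
A=np.array([.559,.030])
def radial(a=122.4,n="side"):
    p,d,w=cap(n); car(p,w)
    e=np.array([np.cos(np.radians(a)),np.sin(np.radians(a))]); t=np.array([-e[1],e[0]])
    q=w[...,:2]-A; rr=q@e; tt=q@t; z=w[...,2]
    for nm,lo,hi in(("legs",.155,.183),("railtop",.0815,.09),("railall",.07,.09)):
        m=(abs(tt)<.03)&(abs(rr-.118)<.02)&(z>lo)&(z<hi)
        R=rr[m]*1000; T=tt[m]*1000
        if len(R)>5: print(nm,len(R),"r pct",np.percentile(R,[5,25,50,75,95]).round(1),"t",np.percentile(T,[5,50,95]).round(1),"slope deg",np.degrees(np.polyfit(T,R,1)[0]/1).round(2),"z",np.percentile(z[m]*1000,[5,50,95]).round(1))
    return p,w
if __name__=="__main__": radial()
E
python3 q.py; python3 -c "
from q import *
print('TOP'); p,w=radial(n='top')"
```

```text
disc [539.2  24.9] 151.42965698242188
handle 223 (array([553.4,  28.5]), array([18.7, 58.3]), 31.6) [553.   24.9]
lid 64 (array([653.1,  92.2]), array([11.2, 78.3]), 29.8) [653.7  91.3  82.1]
lid 149 (array([614.2,  59.7]), array([57.8, 39.5]), 44.9) [612.2  58.2  86.8]
lid 271 (array([517.4,  85.6]), array([56.9, 55.3]), 35.6) [516.3  82.9  86.7]
lid 234 (array([589.9, -25.5]), array([51.3, 50. ]), 36.2) [588.4 -28.1  86.8]
lid 242 (array([497.7,  -6.4]), array([50.4, 49.1]), 66.6) [497.   -8.1  86.7]
lid 62 (array([619.7, -68.6]), array([76.2,  9.2]), 32.3) [617.9 -69.9  82.7]
lid 66 (array([454.1, -34.6]), array([10.8, 82.2]), 31.9) [455.3 -34.5  82.8]
rails 385
pin 24 [417.    4.4  36.8]
legs 131 r pct [100.5 102.1 103.2 120.1 124.1] t [-15.3   9.3  22.2] slope deg 19.48 z [155.9 168.6 181.2]
railtop 30 r pct [116.  117.5 118.8 120.9 122.7] t [-27.8  -2.9  26.2] slope deg -2.01 z [81.6 83.4 85.4]
railall 52 r pct [115.9 117.1 118.7 121.1 124.5] t [-29.6   0.9  26.9] slope deg -0.18 z [75.2 81.8 85.2]
TOP
disc [548.9  29.6] 144.8046417236328
handle 162 (array([559.2,  31.1]), array([16. , 55.2]), 33.0) [558.5  31. ]
lid 266 (array([615.1,  65.1]), array([47., 46.]), 44.6) [614.7  65.4  87.5]
lid 268 (array([594.8, -26.5]), array([44.1, 44.9]), 88.6) [594.5 -25.7  87.7]
lid 316 (array([523.6,  85.2]), array([48.1, 46.4]), 32.7) [525.2  84.1  87.3]
lid 270 (array([503.7,  -6. ]), array([45.6, 45.3]), 43.8) [503.1  -5.7  87.3]
rails 299
pin 22 [400.8   3.3  41.2]
```

```bash
python3 -m creep '[[-1,-1,0,8,0,0,0],[-1,-2.5,0,18,0,0,0],[-1,-2.5,0,30,0,0,0],[-1,-2.5,0,40,0,0,0],[-1,-2.5,0,47,0,0,0],[-1,-2.5,0,50,0,0,0],[-1,-2.5,0,50,0,0,0],[-1,-2.5,0,50,0,0,0]]'; cat > f.py <<'E'
from q import *
p,d,w=cap("side"); a=np.radians(122.4)
e=np.array([np.cos(a),np.sin(a)]); t=np.array([-e[1],e[0]]); q=(w[...,:2]-A)*1000; rr=q@e; tt=q@t; z=w[...,2]*1000
for lo in range(70,150,4):
    m=(abs(tt)<16)&(abs(rr-116)<24)&(z>=lo)&(z<lo+4)
    if m.sum()>3: print(lo,m.sum(),np.percentile(rr[m],[5,25,50,75,95]).round(1))
for T in range(-32,32,8):
    m=(abs(tt-T-4)<4)&(abs(rr-104)<6)&(z>104)&(z<126)
    k=(abs(tt-T-4)<4)&(abs(rr-118)<9)&(z>81)&(z<88)
    print("t",T+4,"face",np.median(rr[m]).round(1),"bar",np.mean(rr[k]).round(1))
save("f_"+str(int(r.sense()["time_s"]*10)),cv2.resize(p[130:230,170:303],(798,600),interpolation=cv2.INTER_CUBIC))
E
python3 f.py; ls pics; python3 g.py 495.8 129.6 324 32.4
```

```text
time_s: 8.38
tcp_pos: [0.496, 0.1312, 0.3258]
ee_rot: [[0.535, -0.845, 0.0], [-0.845, -0.535, -0.0], [0.0, -0.0, -1.0]]
wrist_force: [-0.8, -0.4, -1.0]
gripper_width: 0.272
gripper_force: 30.0
78 12 [116.1 116.9 118.1 119.9 122. ]
82 7 [ 96.   97.1 114.7 121.  122.4]
86 4 [92.6 92.8 93.  93.1 93.1]
98 12 [104.6 105.2 106.5 107.6 126.2]
102 10 [105.2 105.8 114.9 125.8 126.6]
106 18 [103.6 106.2 106.8 120.1 125.5]
110 9 [103.8 105.7 106.5 124.7 127.7]
114 18 [104.3 105.9 107.2 125.6 127. ]
118 9 [103.6 104.6 105.4 106.9 125.7]
122 9 [102.5 103.6 105.7 106.2 118.5]
126 12 [103.7 104.5 105.8 106.6 107.2]
130 8 [102.7 104.4 105.4 106.7 108.7]
134 21 [103.3 105.7 107.8 111.5 121.3]
138 16 [105.3 107.7 110.  111.4 113. ]
142 6 [110.8 111.7 112.7 113.2 113.6]
146 9 [110.5 111.6 112.8 113.7 114.9]
t -28 face nan bar nan
t -20 face 106.6 bar 115.6
t -12 face 105.8 bar 117.7
t -4 face 105.9 bar 114.7
t 4 face 106.3 bar 119.3
t 12 face 105.7 bar 120.7
t 20 face 106.0 bar 119.1
t 28 face nan bar 119.0
c1.png
f_84.png
s1.png
side0.png
side2.png
t1.png
top0.png
top2.png
shift [1.3 1.1 2.1] turn z -0.04 tilt [0.05 0.02] J [ 33.  16. -22.   0. -53.  -1.] tcp [496.1 131.3 326.1] F [ 0.   0.9 -0.7] w 0.272 30.0 t 8.43
  return _methods._mean(a, axis=axis, dtype=dtype,
  ret = ret.dtype.type(ret / rcount)
```

The tag's centre is within about 1.5 mm of the bar, and the channel allows 4 mm either side. Lowering it now.

```bash
python3 -m creep '[[-1,-0.5,0,7,0,0,0],[-1,-0.5,0,15,0,0,0],[-1,-0.5,0,23,0,0,0],[-1,-0.5,0,31,0,0,0],[-1,-0.5,0,38,0,0,0],[-1,-0.5,0,43,0,0,0],[-1,-0.5,0,46,0,0,0],[-1,-0.5,0,48,0,0,0]]';python3 -m creep '[[-1,0,0,0,0,0,0],[-1,0,0,0.5,0,0,0],[-1,0,0,1,0,0,0],[-1,0,0,1.5,0,0,0]]'; python3 g.py 495.8 129.6 275 32.4; python3 f.py 2>/dev/null
```

```text
time_s: 9.1
tcp_pos: [0.4956, 0.1316, 0.2771]
ee_rot: [[0.535, -0.845, -0.001], [-0.845, -0.535, -0.0], [0.0, 0.001, -1.0]]
wrist_force: [-0.0, 1.0, 0.0]
gripper_width: 0.276
gripper_force: 30.0
time_s: 9.43
tcp_pos: [0.4957, 0.1317, 0.2766]
ee_rot: [[0.535, -0.845, 0.001], [-0.845, -0.535, 0.0], [0.0, -0.001, -1.0]]
wrist_force: [0.5, 0.6, -0.9]
gripper_width: 0.271
gripper_force: 30.0
shift [1.8 1.  1.6] turn z -0.04 tilt [0.04 0.03] J [ 33.  19. -25.   0. -46.  -1.] tcp [495.7 131.7 276.6] F [ 0.5  0.6 -0.9] w 0.271 30.0 t 9.43
74 7 [105.  105.3 106.  106.5 107.6]
78 8 [104.6 105.5 106.1 106.4 107.5]
82 13 [ 92.9  95.4 105.1 106.6 107. ]
86 29 [ 93.4 105.8 109.  111.7 118.3]
90 9 [105.8 107.4 112.3 112.5 114.5]
94 8 [109.4 110.4 111.7 112.8 113.6]
98 8 [110.9 111.2 112.5 113.1 113.6]
102 8 [110.6 112.  113.1 113.8 114. ]
106 8 [109.9 111.  111.9 113.2 114.4]
110 12 [112.1 112.9 113.4 114.2 115. ]
114 5 [111.  113.2 114.7 116.3 116.9]
118 15 [110.3 111.6 113.3 116.5 122.2]
122 10 [113.3 115.4 117.2 119.2 120.5]
126 5 [109.9 110.8 111.8 113.3 114.6]
134 4 [109.3 109.6 109.8 110.3 111.2]
t -28 face nan bar 116.3
t -20 face 109.5 bar 116.8
t -12 face 109.5 bar 114.3
t -4 face nan bar 111.7
t 4 face nan bar nan
t 12 face nan bar 114.7
t 20 face 108.6 bar 117.6
t 28 face nan bar 119.0
```

```bash
python3 -m creep '[[-1,0,0,0.5,0,0,0],[-1,0,0,1,0,0,0],[-1,0,0,1.3,0,0,0],[-1,0,0,1.5,0,0,0]]'; python3 -m creep '[[-0.3,0,0,0,0,0,0],[-0.2,0,0,0,0,0,0],[-0.1,0,0,0,0,0,0],[0,0,0,0,0,0,0],[0,0,0,0,0,0,0],[0,0,0,0,0,0,0]]'; python3 f.py 2>/dev/null
```

```text
time_s: 9.82
tcp_pos: [0.4958, 0.1317, 0.2754]
ee_rot: [[0.535, -0.845, 0.001], [-0.845, -0.535, 0.0], [0.0, -0.001, -1.0]]
wrist_force: [-0.6, 0.7, 4.1]
gripper_width: 0.271
gripper_force: 30.0
time_s: 10.32
tcp_pos: [0.4956, 0.1315, 0.2746]
ee_rot: [[0.535, -0.845, -0.0], [-0.845, -0.535, -0.0], [0.0, 0.0, -1.0]]
wrist_force: [-0.5, -0.2, -0.9]
gripper_width: 0.492
gripper_force: 0.0
70 7 [107.3 108.3 108.7 109.1 109.5]
74 4 [106.9 106.9 107.3 108.2 109.4]
78 9 [104.8 106.4 107.  107.3 111.5]
82 21 [ 94.9 105.6 107.5 111.  112.5]
86 14 [ 93.8 106.2 110.6 112.4 116.5]
90 7 [109.5 110.3 111.3 112.  115.2]
94 8 [110.1 110.5 111.5 113.3 117. ]
98 7 [108.  109.1 110.9 115.  117.8]
102 6 [107.9 108.4 108.7 109.9 114. ]
106 10 [106.  106.7 107.6 109.  114.9]
110 6 [105.3 105.8 107.1 108.5 111.8]
114 13 [103.6 105.1 108.5 110.4 112.2]
118 17 [104.  105.7 109.1 112.1 112.9]
t -28 face 107.6 bar 117.9
t -20 face 109.2 bar 113.4
t -12 face 108.5 bar 110.8
t -4 face 107.7 bar 111.3
t 4 face 106.4 bar 111.5
t 12 face 107.0 bar 112.4
t 20 face nan bar 114.2
t 28 face 109.5 bar 119.3
```

```bash
python3 -m creep '[[0,0,0,-8,0,0,0],[0,0,0,-20,0,0,0],[0,0,0,-36,0,0,0],[0,0,0,-54,0,0,0],[0,0,0,-74,0,0,0],[0,0,0,-94,0,0,0],[0,0,0,-110,0,0,0],[0,0,0,-118,0,0,0]]'; python3 f.py >/dev/null 2>&1; ls -t pics|head -1;  python3 g.py 559 30 360 32.4
```

```text
time_s: 11.03
tcp_pos: [0.4958, 0.1316, 0.3958]
ee_rot: [[0.535, -0.845, 0.004], [-0.845, -0.535, 0.002], [0.001, -0.005, -1.0]]
wrist_force: [0.7, -0.3, -0.1]
gripper_width: 0.501
gripper_force: 0.0
f_110.png
shift [119.6   1.5  36.4] turn z -0.02 tilt [0.32 0.14] J [ 33.  11. -16.   0. -62.  -1.] tcp [496.  131.7 396.3] F [ 1.1 -0.5  0.4] w 0.501 0.0 t 11.08
```

```bash
mv pics/$(ls -t pics|head -1) pics/hang.png
```

```text
(no output)
```

View pics/hang.png

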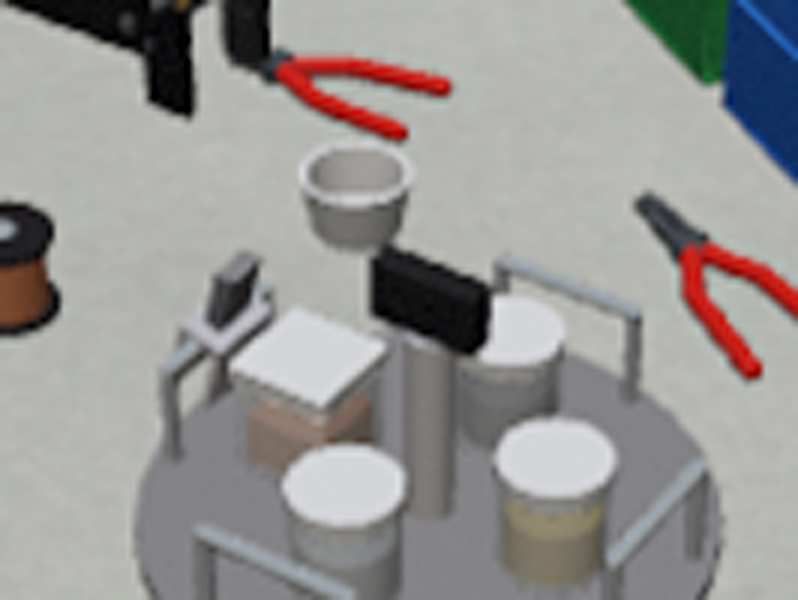

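The tag hangs astride the square jar's rail at (230,310), leaning slightly, and the fingers are clear. Next is the handle.

```bash
python3 -m creep '[[0,8,0,0,0,0,0],[0,22,0,0,0,0,0],[0,42,0.5,0,0,0,0],[0,65,1,0,0,0,0],[0,88,1.5,0,0,0,0],[0,106,1.5,0,0,0,0],[0,116,1.5,0,0,0,0],[0,119.5,1.5,0,0,0,0]]'; python3 -m creep '[[0,0,0,10,0,0,0],[0,0,0,25,0,0,0],[0,0,0,42,0,0,0],[0,0,0,58,0,0,0],[0,0,0,71,0,0,0],[0,0,0,79,0,0,0],[0,0,0,83,0,0,0],[0,0,0,83,0,0,0]]'; python3 g.py 559 30 313 32.4; python3 -c "
from q import *
p,w=radial(n='top')"
```

```text
time_s: 11.75
tcp_pos: [0.5588, 0.0284, 0.3911]
ee_rot: [[0.533, -0.846, -0.003], [-0.846, -0.533, -0.001], [-0.001, 0.003, -1.0]]
wrist_force: [-0.4, 0.3, 0.4]
gripper_width: 0.499
gripper_force: 0.0
time_s: 12.42
tcp_pos: [0.5578, 0.0303, 0.3086]
ee_rot: [[0.536, -0.844, -0.002], [-0.844, -0.536, -0.001], [-0.001, 0.002, -1.0]]
wrist_force: [0.0, -0.7, 0.4]
gripper_width: 0.502
gripper_force: 0.0
shift [ 0.9 -0.8 -4.4] turn z -0.01 tilt [-0.12 -0.03] J [ 20.  21. -17.  -0. -53.  13.] tcp [557.8  30.3 308.6] F [ 0.  -0.7  0.4] w 0.502 0.0 t 12.42
disc [549.2  28.7] 144.3038330078125
handle 0 (array([0., 0.]), array([0., 0.]), 0.0) [nan nan]
lid 175 (array([595. , -33.5]), array([45.2, 30.3]), 2.7) [594.8 -32.6  87.7]
lid 152 (array([513.4,  79.5]), array([23.7, 48.1]), 31.6) [511.3  80.4  87.8]
rails 307
pin 23 [401.    3.5  41.6]
railtop 62 r pct [105.4 115.4 120.1 123.1 126.6] t [-11.   10.6  25.1] slope deg -12.42 z [82.6 86.7 89.3]
railall 83 r pct [105.  115.5 120.4 124.6 129.6] t [-11.4   9.9  25.8] slope deg -12.64 z [76.7 85.4 89.2]m.py:13: RuntimeWarning: Mean of empty slice.
  H=w[n&(z>.135)&(z<.175)&(p.max(-1)<75)][:,:2]; print("handle",len(H),rect(H),(H.mean(0)*1000).round(1))
  ret = um.true_divide(
```

Raise 4 mm, then close on the handle.

```bash
python3 -m creep '[[0,0,-0.5,-4,0,0,0],[-1,0,-0.5,-4,0,0,0],[-1,0,-0.5,-4,0,0,0],[-1,0,-0.5,-4,0,0,0],[-1,0,-0.5,-4,0,0,0],[-1,0,-0.5,-4,0,0,0],[-1,0,-0.5,-4,0,0,0],[-1,0,-0.5,-4,0,0,0]]'; python3 g.py 559 30 313 32.4
```

```text
time_s: 13.13
tcp_pos: [0.5582, 0.0298, 0.3138]
ee_rot: [[0.535, -0.845, -0.002], [-0.845, -0.535, -0.001], [-0.0, 0.002, -1.0]]
wrist_force: [-2.6, -0.1, 2.6]
gripper_width: 0.182
gripper_force: 30.0
shift [ 0.2 -0.8  0.8] turn z -0.06 tilt [-0.1  -0.04] J [ 20.  20. -16.   0. -53.  13.] tcp [558.2  29.8 313.8] F [-2.6 -0.1  2.6] w 0.182 30.0 t 13.13
```

```bash
for i in 1 2 3; do python3 -m creep '[[-1,0,0,0,0,0,-1],[-1,0,0,0,0,0,-3],[-1,0,0,0,0,0,-6],[-1,0,0,0,0,0,-10],[-1,0,0,0,0,0,-14],[-1,0,0,0,0,0,-17],[-1,0,0,0,0,0,-19],[-1,0,0,0,0,0,-20]]' | grep -E "force|tcp"; done; python3 -m creep '[[-1,0,0,0,0,0,0],[-1,0,0,0,0,0,0]]'>/dev/null; python3 g.py 559 30 313 99.5; python3 - <<'E'
from m import *
for n in("top","side"):
    p,d,w=cap(n); car(p,w)
    save("x"+n,cv2.resize(p[130:250,190:350] if n=="side" else p[195:285,185:305],(800,600),interpolation=cv2.INTER_CUBIC))
E
```

```text
tcp_pos: [0.5586, 0.0302, 0.3138]
wrist_force: [-1.5, -0.5, 2.4]
gripper_force: 30.0
tcp_pos: [0.5588, 0.0307, 0.3138]
wrist_force: [-1.3, 2.9, 0.9]
gripper_force: 30.0
tcp_pos: [0.5588, 0.0312, 0.3138]
wrist_force: [-2.5, 6.7, 2.1]
gripper_force: 30.0
shift [0.1 1.2 0.8] turn z -7.1 tilt [0.08 0.12] J [ 20.  20. -16.  -0. -53.  73.] tcp [558.8  31.2 313.8] F [-2.   6.3  1.5] w 0.177 30.0 t 15.3
disc [548.8  31.2] 145.15151977539062
handle 2 (array([531.9,  27.5]), array([2.3, 0. ]), 94.2) [531.9  27.5]
lid 74 (array([571.4, -25.9]), array([23.4, 24. ]), 88.7) [570.  -26.5  87.4]
lid 355 (array([492.4,  26.8]), array([48.2, 49. ]), 3.0) [492.8  27.   87.2]
rails 343
pin 24 [401.3   3.2  41.3]
disc [539.5  29.3] 152.21206665039062
handle 151 (array([544.2,  25. ]), array([33.2, 41.5]), 24.1) [542.7  22.7]
lid 118 (array([542.2,  96. ]), array([53.3, 34.2]), 87.4) [541.3  94.6  86.5]
lid 207 (array([619.8,  32.2]), array([50.1, 50.2]), 19.9) [619.   30.3  86.9]
lid 270 (array([488.6,  27.8]), array([53.5, 57.3]), 2.4) [489.2  25.3  87.2]
lid 113 (array([440.1,  23.5]), array([78.1, 27.2]), 89.7) [435.5  21.2  85.5]
lid 238 (array([557.4, -37. ]), array([53. , 49.2]), 64.0) [555.9 -38.3  87. ]
lid 67 (array([560.1, -87.9]), array([80.6,  9.4]), 2.7) [558.2 -88.4  83. ]
rails 448
pin 22 [407.    2.2  38.3]
```

View pics/xtop.png

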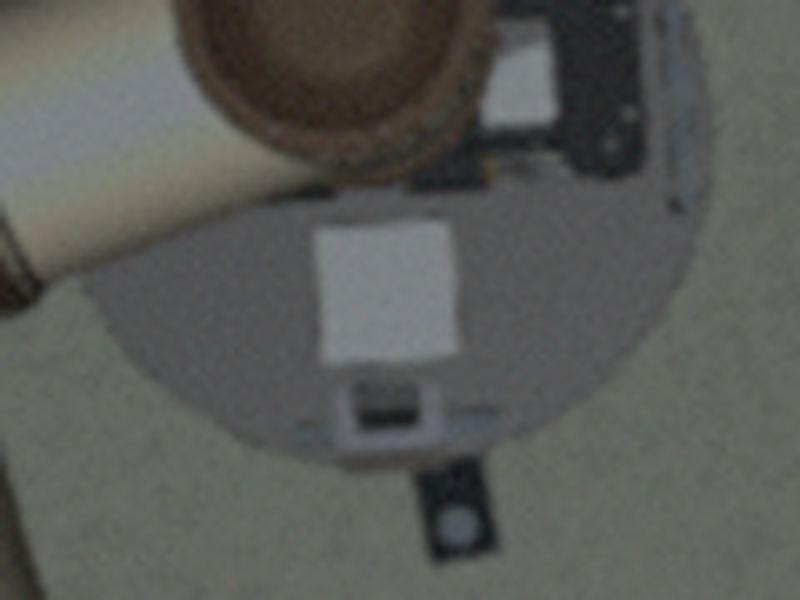

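View pics/xside.png

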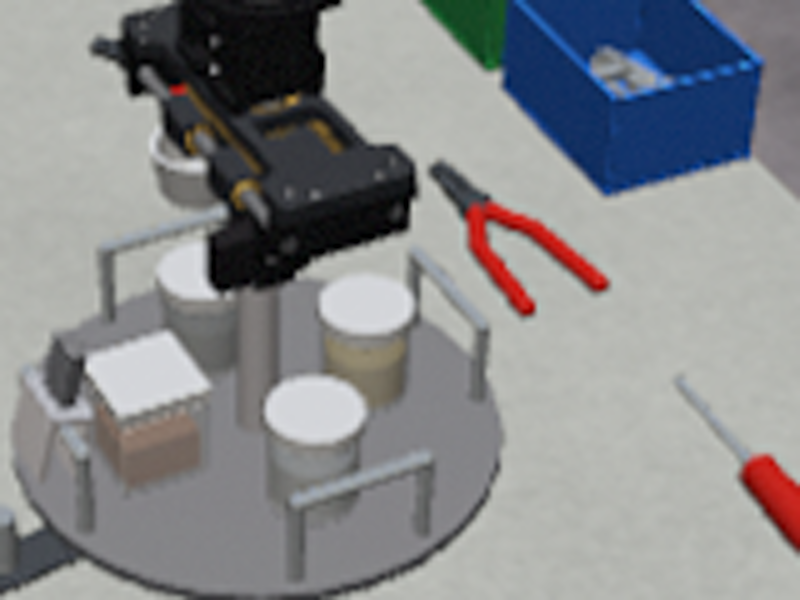

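The tag is still astride its rail, at (388,415) in the top crop. The jar is at 182.5° and the pin (460,525) at 189.5°, so 7° remain.

```bash
python3 -m creep '[[-1,0,0.2,0,0,0,-1],[-1,0,0.4,0,0,0,-2.5],[-1,0,0.6,0,0,0,-4.5],[-1,0,0.8,0,0,0,-6],[-1,0,0.8,0,0,0,-6.8],[-1,0,0.8,0,0,0,-7],[-1,0,0.8,0,0,0,-7],[-1,0,0.8,0,0,0,-7]]'; python3 g.py 559 30 313 99.5; python3 - <<'E'
from m import *
for n in("top","side"):
    p,d,w=cap(n); x,y,z=np.moveaxis(w,-1,0); car(p,w)
    m=(np.hypot(x-.4005,y-.0035)<.012)&(z>.036)
    print(n,"pin",m.sum(),rect(w[m][:,:2]))
    # tongue
    q=(p.max(-1)<75)&(np.hypot(x-.405,y-.004)<.03)&(z<.03); print("tongue",q.sum(),rect(w[q][:,:2]))
save("end",cv2.resize(p[130:250,170:330],(800,600),interpolation=cv2.INTER_CUBIC))
E
```

```text
time_s: 16.07
tcp_pos: [0.5588, 0.0312, 0.3138]
ee_rot: [[0.987, 0.163, 0.002], [0.163, -0.987, 0.004], [0.002, -0.003, -1.0]]
wrist_force: [-3.8, 10.6, 2.5]
gripper_width: 0.179
gripper_force: 30.0
shift [0.  1.2 0.8] turn z -0.09 tilt [0.09 0.2 ] J [ 20.  20. -16.  -0. -53.  80.] tcp [558.8  31.2 313.8] F [-3.8 10.6  2.5] w 0.179 30.0 t 16.07
disc [547.8  29.5] 146.37216186523438
handle 2 (array([531.8,  27.4]), array([2.3, 0. ]), 100.0) [531.8  27.4]
lid 69 (array([579.3, -25.6]), array([26.1, 21.2]), 9.3) [577.6 -27.1  87.2]
lid 358 (array([493.4,  18.8]), array([48.3, 48.9]), 9.6) [493.6  18.9  87.4]
rails 346
pin 20 [400.3   3.2  40.7]
top pin 26 (array([402.2,   4.1]), array([14. , 11.8]), 24.7)
tongue 134 (array([406.,   3.]), array([39.3, 29.8]), 10.6)
disc [538.9  24.3] 152.22683715820312
handle 191 (array([545.2,  22.3]), array([36.1, 39.2]), 36.0) [545.7  20.2]
lid 143 (array([536. ,  95.5]), array([53.5, 35.2]), 76.6) [536.4  93.2  86.7]
lid 199 (array([619.2,  40.2]), array([55.2, 49.3]), 65.7) [617.9  38.8  86.8]
lid 280 (array([490.2,  19.2]), array([55.2, 54.6]), 9.5) [489.2  16.7  86.8]
lid 243 (array([564.3, -35.2]), array([51.8, 54.1]), 21.5) [563.5 -37.7  86.8]
lid 120 (array([437.9,  11.7]), array([27.8, 75.8]), 26.9) [437.1   7.   85.3]
lid 66 (array([572.4, -85.3]), array([78.5, 11. ]), 12.5) [573.5 -86.8  82.9]
rails 480
pin 21 [ 4.198e+02 -2.000e-01  3.680e+01]
side pin 26 (array([397. ,   1.9]), array([16.1, 13.2]), 68.2)
tongue 41 (array([408. ,  -1.6]), array([48.1, 42.9]), 37.3)
```

View pics/end.png

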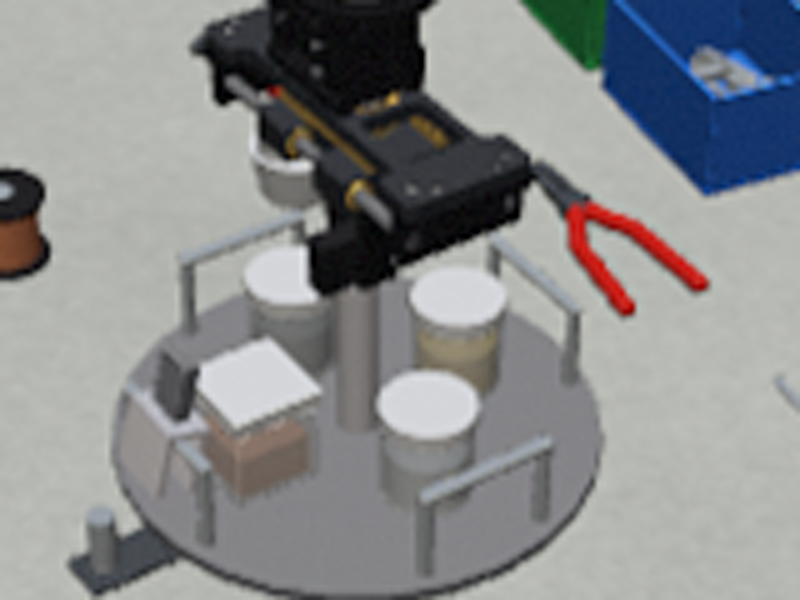

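The jar is at 9.5° and the pin at about 9.4–10.0°, and the tag is still hanging. I'll ease off the sideways push, nudge the last few tenths of a degree, then hand in.

```bash
python3 -m creep '[[-1,0,-0.4,0,0,0,-0.1],[-1,0,-0.8,0,0,0,-0.2],[-1,0,-1.2,0,0,0,-0.3],[-1,0,-1.6,0,0,0,-0.3],[-1,0,-1.8,0,0,0,-0.3],[-1,0,-1.8,0,0,0,-0.3],[-1,0,-1.8,0,0,0,-0.3],[-1,0,-1.8,0,0,0,-0.3]]'; python3 -m creep '[[-1,0,0,0,0,0,0],[-1,0,0,0,0,0,0],[-1,0,0,0,0,0,0],[-1,0,0,0,0,0,0],[-1,0,0,0,0,0,0],[-1,0,0,0,0,0,0]]' | grep force; python3 - <<'E'
from m import *
p,d,w=cap("top"); car(p,w)
print(r.finish_job())
E
```

```text
time_s: 16.83
tcp_pos: [0.5587, 0.0316, 0.3138]
ee_rot: [[0.986, 0.168, 0.002], [0.168, -0.986, 0.001], [0.002, -0.001, -1.0]]
wrist_force: [-0.9, 5.2, 0.4]
gripper_width: 0.18
gripper_force: 30.0
wrist_force: [-0.1, 6.5, 1.3]
gripper_force: 30.0
disc [550.6  31.5] 143.47750854492188
handle 3 (array([532.4,  24.8]), array([0.2, 7.8]), 12.3) [532.3  25.3]
lid 69 (array([578.9, -26. ]), array([18.1, 28.5]), 88.6) [577.6 -26.4  87. ]
lid 353 (array([493.5,  18.6]), array([48.1, 48.7]), 9.9) [493.5  18.5  87.5]
rails 366
pin 26 [402.    3.3  41.4]
the job is handed in; nothing more can be done
None
```

I hung the tag on the square jar's rail and let it go, then turned the carousel until the jar was within about 0.5° of the pointer pin; the gripper is still holding the handle, and the job was handed in at about 17 s.

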